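Roll a fork tube across the tray to the tape to see that it is straight

ROBOT

A 6-joint arm with a two-finger parallel gripper is mounted at the origin on the work surface. World frame = base frame: x ahead of the robot, y to its left, z up, the work surface at z = 0. Lengths are in mm, angles in degrees, forces in N, time in s.
With the tool pointing down it reaches from about 350 to 850 mm from the base axis. Payload 8.1 kg.
Tool frame: the origin (TCP) lies at the very end of the fingers, on their centre line; the grasp point (between the pads) lies 19 mm behind it (r.grip_depth is the distance from the TCP to the grasp point, in mm); y points along the fingers, z is the direction in which the jaws open and shut, and the axes are right-handed (so a half turn about y gives the same grasp; the last joint's range is limited). The gripper opens to 85 mm and grips with 20 to 120 N. Pads are 22 mm wide; open, the fingers measure 114 mm over their backs; the gripper's body (76 mm by 85 mm) begins 54 mm behind the grasp point. The pads swing forward as they close: fully open they stand 13 mm farther back than shut.
Start: joints at [61.685, 7.471, 85.268, -0, 87.261, -4.893], TCP at [238.485, 550.573, 231.292] pointing down, gripper open.
Joint ranges: [-169.43, 169.43], [-51.17, 129.36], [1.28, 143.12], [-76.62, 256.62], [0, 156.53], [-152.29, 152.29]. Speed limits (degrees/s): [136.94, 136.94, 159.86, 180, 180, 180].

INTERFACE

Orientations are given as [roll, pitch, yaw] about the fixed x, y, z axes, in that order (R = Rz(yaw) Ry(pitch) Rx(roll)).
In Python, from bench import readout, eyes, r gives the robot as it stands. The module is installed in compiled form; this text tells all that it offers.
- The arm moves only by the tool move_arm, never from a script. Its argument "motion" is text: rows parted by semicolons, each of 6 numbers parted by spaces: the shift along the world's x, y, z in cm, then the turn, a rotation vector about the world's x, y, z in degrees. A call has 1 to 10 rows; each row is the pose to reach, as a shift and turn from the pose commanded when the call began; what a row does not reach only later rows make up. A row lasts 1/12 s, in which the tool goes at most 41.7 mm and 7.16 degrees, less where a joint would pass 70% of its speed; a pose out of reach is approached as far as the arm can. A call with a gripper value outside its range is refused whole. "fingers" is the finger opening in cm, from 0 to 8.54, set as the call begins (left out, the last holds). The fingers move at their own pace and stop on an object; "squeeze" is the grip in N (left out, the last holds). Time passes only in rows, so rows that repeat a pose let the fingers close. It gives the time, the measured TCP pose, the force and the opening at its end, in the units of the state.
- readout.sense(): the state, without advancing time (a new reading comes with each control period).
- eyes.snapshot(name): name is "scene" or "top"; returns a dict with "image" (480x640x3 uint8, blue, green, red), "fx", "fy", "cx", "cy" (pixels), "world_to_cam" (4x4, takes a point from world to camera coordinates). Camera axes: x right, y down, z forward; pixel columns grow to the right and rows downward; lengths in mm; the calibration is good to about 2 mm. A picture is of the moment at which its call begins. There is no depth.
- r.hand_in(): hands the job in, once; it reports no verdict.
The state is a dict: "time": time; "joint_pos": joint angles; "qd": joint speeds; "joint_efforts": joint torques, N m; "tool_pos": TCP position; "tcp_rot": TCP orientation; "ft_force": force on the tool from outside, world axes, zero at the start; "wrist_torque": the same for the moment, N m; "finger_gap": finger opening in mm.
Only numpy, scipy, OpenCV 4.12 (cv2) and the standard library are available. Lean on these libraries where they do the work, as an engineer would, in place of code of your own. Each camera call takes 0.05 s, during which the arm holds its last target. There are 200 camera calls.

TASK

Check that the bare fork tube lying in the tray is straight: with the fingertips on top of it, roll it along the tray floor until it lies lengthwise along the middle of the paper tape strip, and leave it at rest there. It must truly roll, not be dragged, and must not be pinched, lifted or pushed low down; leave all the other things where they are.

Things in the scene. Friction and masses are not known exactly. Their poses are not given: they have to be found in the camera images.
- tube: Plain aluminium fork tube with dark bores in its ends, 40 mm diameter, 150 mm long, 105 to 210 g. Origin on its axis at mid-length; y runs along the tube; x and z turn as it rolls (z up at the start). Its axis lies 30 mm, its top 50 mm above the deck. It starts nearly parallel to the tape, 80 to 120 mm to one side. A finger on top moves twice as far as the tube, so use several strokes.
- tape: Strip of paper tape stuck flat across the tray floor, 26 mm wide (its x), 190 mm long (its y), 0.6 mm thick, no obstacle. Origin at the centre of its underside, 10 mm above the deck. The tube's axis must end over its middle line.
- tray: Grey plastic tray on four rubber feet, does not move: 330 mm (x) by 360 mm (y), rim 29 mm above the deck, walls 4 mm. Its black rubber liner's top is 10 mm above the deck and brakes the tube: let go at under 50 mm/s, it stops within a few mm. Origin at the centre of its underside, on the deck; y parallel to the tape.
- tyre_lever: Orange plastic tyre lever, 105 by 18 by 8 mm, long axis x, lying in the tray near its +y wall; leave alone. Origin under its handle.
- spoke_wrench: Chrome three-lobed spoke wrench, 54 mm across, 7 mm high, lying in the tray near its -y wall; leave alone. Origin at the centre of its underside.
- pump_gauge: Round black push-button pump gauge, 48 mm diameter, 21 mm high, 75 mm long (x) with its stem and button, lying in the tray near its -y wall; leave alone. Origin at the centre of its underside.
- clip_box: Black plastic box with a spring-clip lid, 131 by 82 by 51 mm, on the deck left of the tray; leave alone. Origin at the centre of its underside.
- lube_bottle: Bottle of lubricant, 48 mm diameter, 150 mm high, on the deck right of the tray; leave alone. Origin at the centre of its underside.
- grease_tin: Tin, 72 mm diameter, 70 mm high, on the deck right of the tray; leave alone. Origin at the centre of its underside.
There are look-alikes about, which are no part of the job. Leave any red or yellow look-alike of the tube alone.

How it is judged:
By the outcome, as a careful person would: the job done as asked, in the order asked, and still so for the second after the job is handed in, with the robot touching nothing.
It also fails if it takes over 58 s, if anything falls off the work surface, if the arm or the gripper's body presses on something with over 40 N, if the wrist force passes 120 N, or if a joint passes its speed limit or range.

## Working session

There is one attempt and no reset: what is moved stays moved. The work goes in short steps, Python scripts to look and compute and a tool call to move; the robot and the scene stay as the last step left them, time stands still between calls to the robot, and variables do not carry over. Pictures are saved under pics/ and viewed, about 8 in all and at most 12, crops included, and the job is handed in when it is done.

Besides the shell and the picture viewer there is one more tool, called after "Call:" as name(argument=value, ...) on one line, values as JSON. move_arm: Moves the arm, as the interface text tells. Its arguments: {"type":"object","properties":{"motion":{"type":"string"},"fingers":{"type":"number"},"squeeze":{"type":"number"}},"required":["motion"]}

```bash
mkdir -p pics; cat > h.py <<'E'
import numpy as np, cv2
from bench import readout, eyes, r
def snap(n,f=None):
    s=eyes.snapshot(n)
    if f: cv2.imwrite('pics/'+f,s['image'])
    return s
def ray(s,uv,z):
    W=np.array(s['world_to_cam']);R=W[:3,:3];t=W[:3,3]
    c=-R.T@t
    d=R.T@np.array([(uv[0]-s['cx'])/s['fx'],(uv[1]-s['cy'])/s['fy'],1])
    return c+d*(z-c[2])/d[2]
def proj(s,p):
    W=np.array(s['world_to_cam']);q=W[:3,:3]@np.array(p)+W[:3,3]
    return q[0]/q[2]*s['fx']+s['cx'],q[1]/q[2]*s['fy']+s['cy']
E
python3 - <<'E'
from h import *
s=snap('top','top1.png');t=snap('scene','scene1.png')
for q in (s,t):
    W=np.array(q['world_to_cam']);print(-W[:3,:3].T@W[:3,3],W[2,:3],q['fx'])
x=readout.sense();print(x['time'],x['tool_pos'],x['tcp_rot'],x['ft_force'],x['finger_gap'])
E
```

```text
[ 394.56439694  -22.2367332  1312.64246145] [ 3.05293416e-02  6.27634647e-04 -9.99533674e-01] 527.6170073738973
[1042.28841255  625.96452796  980.6189612 ] [-0.45479686 -0.51585309 -0.72598581] 567.0820824835379
0.1 [238.22943784 550.12603032 230.33202113] [-9.00971318e+01  6.65095485e-03 -2.34183274e+01] [ 0.24696542 -0.26627736  0.69265838] 85.20282349059289
```

View pics/top1.png

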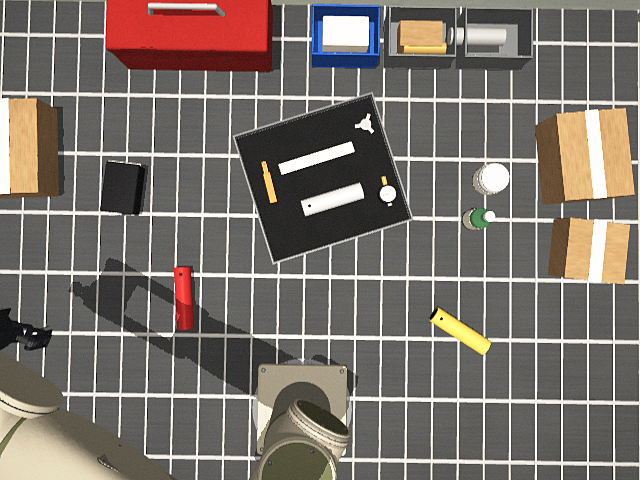

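View pics/scene1.png

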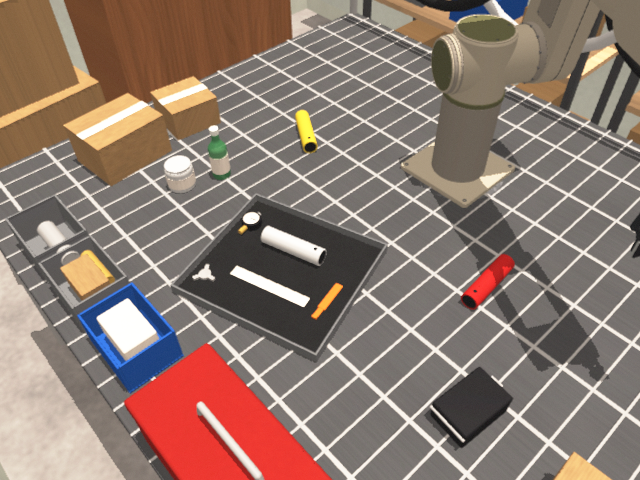

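The top view shows the candidates for the tube: the silver tube in the tray at (332,199), red at (184,298), yellow at (460,331), and a grey cylinder in the bin at (482,36). I choose (332,199), since it is bare aluminium and lies in the tray. The tape is at (316,158). Next I measure and check the choice in a close crop.

```bash
cat >> h.py <<'E'
def measure(s,verb=True):
    """top view: (tube centre, angle, tape centre, angle) in mm/deg; angle = direction of long axis"""
    hsv=cv2.cvtColor(s['image'],cv2.COLOR_BGR2HSV)
    m=((hsv[...,2]>110)&(hsv[...,1]<60)).astype(np.uint8)
    roi=np.zeros_like(m);cv2.fillPoly(roi,[np.array([[243,140],[368,101],[402,214],[277,255]])],1)
    m=cv2.morphologyEx(m*roi,cv2.MORPH_CLOSE,np.ones((3,3)))
    out=[]
    for c in cv2.findContours(m,0,2)[0]:
        if cv2.contourArea(c)<100: continue
        (cx,cy),(w,h),a=cv2.minAreaRect(c)
        b=cv2.boxPoints(((cx,cy),(w,h),a))
        L=max(w,h);th=np.radians(a if w>h else a+90)
        d=np.array([np.cos(th),np.sin(th)])*L/2
        z=10 if min(w,h)<16 else 30
        p=ray(s,(cx-d[0],cy-d[1]),z);q=ray(s,(cx+d[0],cy+d[1]),z);v=p-q
        if v[1]<0:v=-v
        e=((p+q)/2)[:2],np.degrees(np.arctan2(v[1],v[0])),np.linalg.norm(v)
        if verb:print((round(cx),round(cy)),np.round([w,h],1),np.round(e[0],1),'ang %.1f len %.0f'%e[1:])
        out.append(e)
    return out
E
python3 - <<'E'
from h import *
s=snap('top');measure(s)
c=s['image'][90:265,225:425]
cv2.imwrite('pics/crop1.png',cv2.resize(c,None,fx=3.4,fy=3.4,interpolation=cv2.INTER_CUBIC))
for uv in [(236,137),(372,94),(411,218),(274,263)]: print(ray(s,uv,29))
t=snap('scene')
c=t['image'][190:355,170:390]
cv2.imwrite('pics/crop2.png',cv2.resize(c,None,fx=3.4,fy=3.4,interpolation=cv2.INTER_CUBIC))
for uv in [(262,236),(325,252)]: print(ray(t,uv,30))
for uv in [(231,271),(308,301)]: print(ray(t,uv,10))
E
```

```text
(387, 194) [15.7 18.6] [ 528.  -202.3] ang 156.7 len 46
(332, 199) [16.7 62.9] [513.2 -66. ] ang 108.1 len 153
(316, 158) [11.9 77.3] [617.2 -25.4] ang 108.4 len 192
(366, 122) [19.3 17.7] [ 703.5 -146.4] ang 70.1 len 47
[661.42867187 171.56406678  29.        ]
[ 772.49943682 -160.02234516   29.        ]
[ 469.32855446 -258.51607282   29.        ]
[354.90676701  73.27612547  29.        ]
[ 550.55899889 -134.50800934   30.        ]
[477.82744866   0.72580227  30.        ]
[ 656.9991492  -113.60792841   10.        ]
[586.16007603  64.98997255  10.        ]
```

View pics/crop1.png

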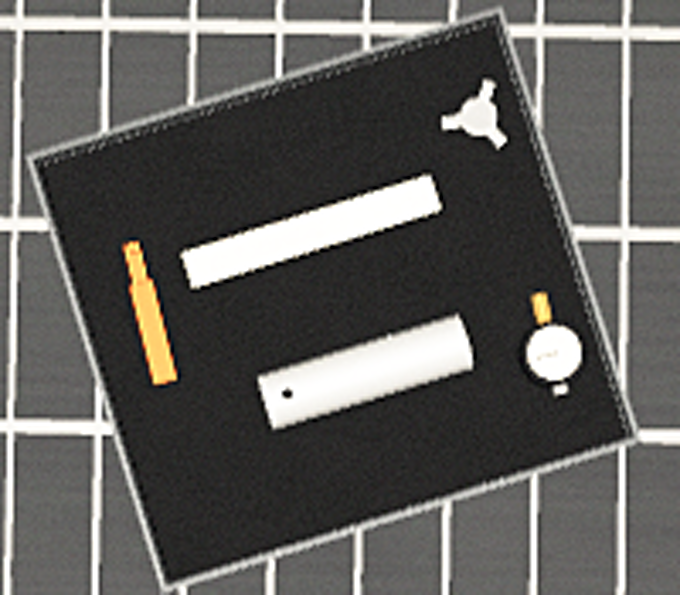

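The crop confirms it: a bare silver tube with a dark hole at crop (287,393), the white tape at (311,232), and the wrench, gauge and lever near the walls. It has to roll about 111 mm along (0.949, 0.316). I will set the jaws along the tube, go above it and look.

Call:
move_arm(motion="1.4 -3.1 -0.4 0 0 2.1; 2.8 -6.2 -0.8 0 0 4.2; 4.2 -9.3 -1.2 0 0 6.3; 5.6 -12.4 -1.6 0 0 8.4; 7 -15.5 -2 0 0 10.5; 8.4 -18.6 -2.4 0 0 12.6; 9.8 -21.7 -2.8 0 0 14.7; 11.2 -24.8 -3.2 0 0 16.8; 12.6 -27.9 -3.6 0 0 18.9; 14 -31 -4 0 0 21", fingers=5)

```text
time: 1.03
tool_pos: [378.7, 239.0, 191.1]
tcp_rot: [-90.0, -0.0, -2.3]
ft_force: [1.5, 0.6, -0.4]
finger_gap: 49.9
```

Call:
move_arm(motion="1.3 -3.1 -0.4 0 0 2.1; 2.6 -6.2 -0.8 0 0 4.2; 4 -9.3 -1.2 0 0 6.3; 5.4 -12.4 -1.6 0 0 8.4; 6.7 -15.4 -2 0 0 10.5; 8 -18.5 -2.4 0 0 12.6; 9.4 -21.6 -2.8 0 0 14.7; 10.8 -24.7 -3.2 0 0 16.8; 12.2 -27.7 -3.6 0 0 18.9; 13.5 -30.7 -4 0 0 20.8")

```text
time: 1.87
tool_pos: [513.9, -68.2, 151.0]
tcp_rot: [-90.0, -0.0, 18.5]
ft_force: [-0.3, 0.5, 0.3]
finger_gap: 49.8
```

Call:
move_arm(motion="-0.2 0 -2 0 0 0; -0.4 0 -4 0 0 0; -0.6 0 -6 0 0 0; -0.8 0 -8 0 0 0; -0.8 0 -9 0 0 0; -0.8 0 -9 0 0 0")

```text
time: 2.37
tool_pos: [503.2, -65.9, 58.4]
tcp_rot: [-89.8, 0.3, 18.4]
ft_force: [-0.1, -0.3, -0.5]
finger_gap: 49.7
```

```bash
python3 - <<'E'
from h import *
t=snap('scene')
c=t['image'][140:320,190:380]
cv2.imwrite('pics/crop3.png',cv2.resize(c,None,fx=3.3,fy=3.3,interpolation=cv2.INTER_CUBIC))
x=readout.sense();print(x['tool_pos'],x['ft_force'],proj(t,x['tool_pos']))
E
```

```text
[504.44506903 -66.12155891  60.25710847] [-0.11265288  0.05841255  0.19272388] (np.float64(295.9210018169112), np.float64(232.76876862843702))
```

View pics/crop3.png

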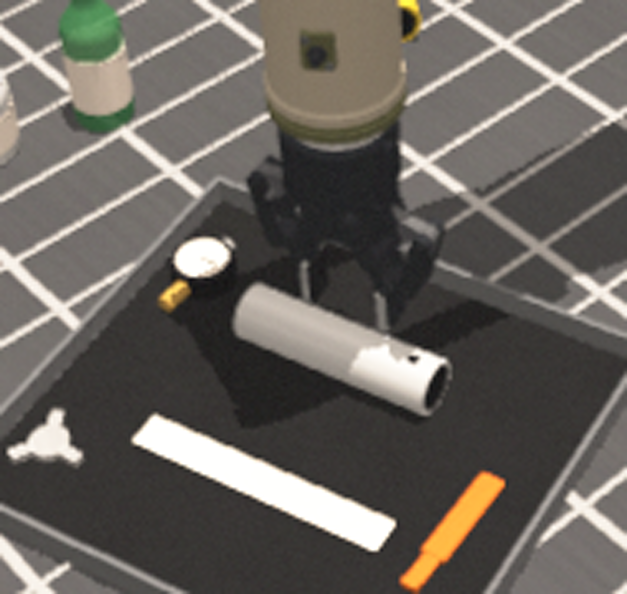

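The fingertips, at crop (307,297) and (383,325), stand above the back edge of the tube. I shift slightly forward and lower slowly until they touch.

Call:
move_arm(motion="0.1 0 -0.3 0 0 0; 0.2 0.1 -0.6 0 0 0; 0.2 0.1 -0.8 0 0 0; 0.2 0.1 -0.9 0 0 0; 0.2 0.1 -0.95 0 0 0; 0.2 0.1 -1 0 0 0; 0.2 0.1 -1 0 0 0")

```text
time: 3.0
tool_pos: [507.5, -65.4, 51.4]
tcp_rot: [-90.0, -0.0, 18.4]
ft_force: [0.2, 0.1, 0.5]
finger_gap: 50.1
```

Call:
move_arm(motion="0 0 -0.05 0 0 0; 0 0 -0.1 0 0 0; 0 0 -0.15 0 0 0; 0 0 -0.2 0 0 0; 0 0 -0.2 0 0 0")

```text
time: 3.42
tool_pos: [507.4, -65.4, 49.2]
tcp_rot: [-90.0, 0.0, 18.4]
ft_force: [0.6, -0.5, -0.3]
finger_gap: 50.0
```

Call:
move_arm(motion="0 0 -0.05 0 0 0; 0 0 -0.1 0 0 0; 0 0 -0.15 0 0 0; 0 0 -0.2 0 0 0; 0 0 -0.2 0 0 0")

```text
time: 3.83
tool_pos: [507.4, -65.4, 47.1]
tcp_rot: [-90.0, 0.0, 18.4]
ft_force: [-0.5, 0.3, 0.1]
finger_gap: 50.2
```

Call:
move_arm(motion="0 0 -0.05 0 0 0; 0 0 -0.1 0 0 0; 0 0 -0.15 0 0 0; 0 0 -0.15 0 0 0")

```text
time: 4.17
tool_pos: [508.5, -65.2, 46.9]
tcp_rot: [-90.0, -0.1, 18.4]
ft_force: [-0.4, 2.0, 6.2]
finger_gap: 50.5
```

Contact at about 6 N. First a short test stroke of 24 mm along the roll direction, then stop, lift and check.

Call:
move_arm(motion="0.28 0.09 0 0 0 0; 0.85 0.28 0 0 0 0; 1.42 0.47 0 0 0 0; 1.9 0.63 0 0 0 0; 2.2 0.73 0 0 0 0; 2.28 0.76 0 0 0 0; 2.28 0.76 0 0 0 0")

```text
time: 4.75
tool_pos: [531.5, -57.6, 46.9]
tcp_rot: [-90.0, -0.1, 18.4]
ft_force: [-1.1, 2.2, 7.3]
finger_gap: 50.1
```

Call:
move_arm(motion="0 0 0.5 0 0 0; 0 0 1 0 0 0; 0 0 1 0 0 0")

```text
time: 5.0
tool_pos: [530.9, -58.0, 57.0]
tcp_rot: [-90.0, -0.1, 18.4]
ft_force: [0.3, 0.0, -0.2]
finger_gap: 50.1
```

```bash
cat >> h.py <<'E'
def measure_scene(s,f=None):
    "scene view: bright bar (tube) & tape masks; returns contours' min rects"
    pass
E
python3 - <<'E'
from h import *
s=snap('top');t=snap('scene')
c=np.hstack([cv2.resize(s['image'][90:265,225:425],(400,350)),cv2.resize(t['image'][190:355,190:380],(400,350))])
cv2.imwrite('pics/both4.png',c)
print(readout.sense()['tool_pos'])
E
```

```text
[530.51071997 -57.94724193  56.13497835]
```

View pics/both4.png

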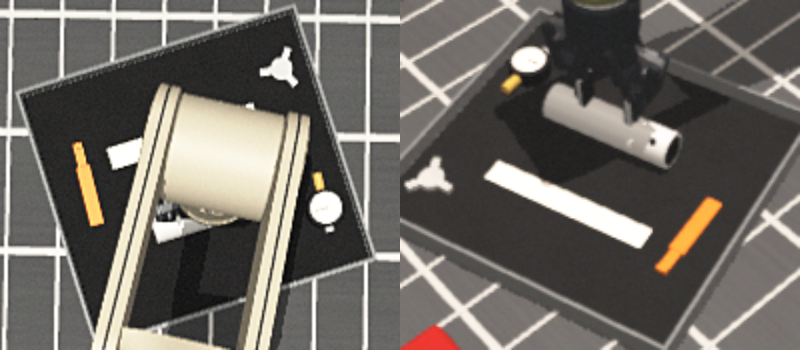

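The scene view shows the tube moved forward toward the tape with its hole turned toward the camera, so it is rolling. The top view is blocked by the arm. I will measure from the lower silhouette in the scene view.

```bash
cat >> h.py <<'E'
N=np.array([.949,.316,0]);U=np.array([-.316,.949,0]);TAPE=np.array([617.2,-25.4,0])
def axis_from(s,uv,side=1):
    "offset along N of axis (z=30) from tape centre, for silhouette pixel uv; also coordinate along U"
    W=np.array(s['world_to_cam']);c=-W[:3,:3].T@W[:3,3]; g=ray(s,uv,30)
    d=g-c; dn,dz=d@N,d[2]; L=np.hypot(dn,dz)
    return (g-TAPE)@N-side*20*L/abs(dz),(g-TAPE)@U
def scene_tube(s):
    hsv=cv2.cvtColor(s['image'],cv2.COLOR_BGR2HSV)
    m=((hsv[...,2]>85)&(hsv[...,1]<70)).astype(np.uint8)
    roi=np.zeros_like(m);cv2.fillPoly(roi,[np.array([[255,212],[372,250],[325,322],[215,280]])],1);m*=roi
    n,lab,st,ce=cv2.connectedComponentsWithStats(m)
    for i in range(1,n):
        x,y,w,h,a=st[i]
        if a<150: continue
        P=[(u,np.nonzero(lab[:,u]==i)[0].max()+.5) for u in range(x+8,x+w-14)]
        A=np.array([axis_from(s,p) for p in P])
        k=np.polyfit(A[:,1],A[:,0],1);print((x,y,w,h,a),'axis off %.1f, yaw err %.1f deg, U %.0f..%.0f res %.1f'%(np.median(A[:,0]),np.degrees(k[0]),A[0,1],A[-1,1],np.std(A[:,0]-np.polyval(k,A[:,1]))))
E
python3 - <<'E'
from h import *
t=snap('scene');scene_tube(t)
t['image']=cv2.imread('pics/scene1.png');scene_tube(t)
E
```

```text
(np.int32(258), np.int32(228), np.int32(66), np.int32(42), np.int32(1161)) axis off -95.1, yaw err 0.1 deg, U -53..59 res 0.7
(np.int32(229), np.int32(265), np.int32(81), np.int32(42), np.int32(972)) axis off 7.1, yaw err -0.1 deg, U -62..83 res 0.7
(np.int32(260), np.int32(225), np.int32(67), np.int32(41), np.int32(1191)) axis off -107.0, yaw err 0.3 deg, U -56..59 res 0.7
(np.int32(229), np.int32(265), np.int32(81), np.int32(42), np.int32(974)) axis off 7.3, yaw err -0.1 deg, U -62..83 res 0.7
```

The tube moved 11.9 mm for a 24 mm finger stroke, almost exactly half, so it is truly rolling. About 99.5 mm remains in both views. Next are 32 mm strokes.

Call:
move_arm(motion="-1.42 -0.47 -0.5 0 0 0; -1.42 -0.47 -0.9 0 0 0; -1.42 -0.47 -1 0 0 0; -1.14 -0.38 -1 0 0 0; -0.57 -0.19 -1 0 0 0; 0 0 -1 0 0 0; 0.57 0.19 -1 0 0 0; 1.14 0.38 -1 0 0 0; 1.52 0.51 -1 0 0 0; 1.61 0.54 -1 0 0 0")

```text
time: 5.98
tool_pos: [548.1, -51.9, 46.8]
tcp_rot: [-90.0, -0.1, 18.4]
ft_force: [-1.5, 1.1, 9.7]
finger_gap: 50.1
```

Call:
move_arm(motion="0 0 0 0 0 0; 0 0 0.3 0 0 0; 0 0 0.5 0 0 0")

```text
time: 6.23
tool_pos: [546.4, -52.3, 50.6]
tcp_rot: [-90.0, 0.0, 18.4]
ft_force: [-0.3, 0.1, -1.0]
finger_gap: 50.1
```

```bash
python3 - <<'E'
from h import *
scene_tube(snap('scene'));x=readout.sense();print(x['time'],x['tool_pos'],(x['tool_pos']-TAPE)@N)
E
```

```text
(np.int32(253), np.int32(234), np.int32(68), np.int32(41), np.int32(1143)) axis off -78.0, yaw err 0.3 deg, U -56..61 res 0.7
(np.int32(229), np.int32(265), np.int32(81), np.int32(42), np.int32(973)) axis off 7.3, yaw err -0.1 deg, U -62..83 res 0.7
6.2833 [546.54904912 -52.3939848   51.01806178] -75.57785158364229
```

Call:
move_arm(motion="-1.42 -0.47 0 0 0 0; -1.42 -0.47 -0.4 0 0 0; -1.42 -0.47 -0.5 0 0 0; -1.14 -0.38 -0.5 0 0 0; -0.57 -0.19 -0.5 0 0 0; 0 0 -0.5 0 0 0; 0.57 0.19 -0.5 0 0 0; 1.14 0.38 -0.5 0 0 0; 1.52 0.51 -0.5 0 0 0; 1.61 0.54 -0.5 0 0 0")

```text
time: 7.12
tool_pos: [564.4, -46.6, 46.8]
tcp_rot: [-90.0, -0.1, 18.4]
ft_force: [-0.4, 1.2, 10.3]
finger_gap: 49.8
```

Call:
move_arm(motion="0 0 0 0 0 0; 0 0 0.3 0 0 0; 0 0 0.5 0 0 0")

```text
time: 7.37
tool_pos: [562.5, -46.9, 50.5]
tcp_rot: [-90.0, 0.0, 18.4]
ft_force: [-0.3, -0.4, -0.6]
finger_gap: 49.9
```

Call:
move_arm(motion="-1.42 -0.47 0 0 0 0; -1.42 -0.47 -0.4 0 0 0; -1.42 -0.47 -0.5 0 0 0; -1.14 -0.38 -0.5 0 0 0; -0.57 -0.19 -0.5 0 0 0; 0 0 -0.5 0 0 0; 0.57 0.19 -0.5 0 0 0; 1.14 0.38 -0.5 0 0 0; 1.52 0.51 -0.5 0 0 0; 1.61 0.54 -0.5 0 0 0")

```text
time: 8.2
tool_pos: [580.6, -41.3, 46.9]
tcp_rot: [-90.0, -0.2, 18.4]
ft_force: [-1.2, 1.4, 10.5]
finger_gap: 49.8
```

Call:
move_arm(motion="0 0 0 0 0 0; 0 0 0.3 0 0 0; 0 0 0.5 0 0 0")

```text
time: 8.45
tool_pos: [578.6, -41.5, 50.4]
tcp_rot: [-90.0, 0.0, 18.4]
ft_force: [-0.5, 0.1, -0.2]
finger_gap: 50.2
```

```bash
python3 - <<'E'
from h import *
scene_tube(snap('scene'));x=readout.sense();print(x['time'],x['tool_pos'],(x['tool_pos']-TAPE)@N)
E
```

```text
(np.int32(245), np.int32(243), np.int32(68), np.int32(43), np.int32(1178)) axis off -43.9, yaw err 0.3 deg, U -56..60 res 0.7
(np.int32(229), np.int32(265), np.int32(81), np.int32(42), np.int32(962)) axis off 7.1, yaw err 0.0 deg, U -62..83 res 0.7
8.5 [578.68270757 -41.55418557  50.82032445] -41.65763315503505
```

Call:
move_arm(motion="-1.42 -0.47 0 0 0 0; -1.42 -0.47 -0.4 0 0 0; -1.42 -0.47 -0.5 0 0 0; -1.14 -0.38 -0.5 0 0 0; -0.57 -0.19 -0.5 0 0 0; 0 0 -0.5 0 0 0; 0.57 0.19 -0.5 0 0 0; 1.14 0.38 -0.5 0 0 0; 1.52 0.51 -0.5 0 0 0; 1.61 0.54 -0.5 0 0 0")

```text
time: 9.33
tool_pos: [596.6, -35.8, 46.8]
tcp_rot: [-90.0, -0.2, 18.4]
ft_force: [-0.3, 0.8, 9.7]
finger_gap: 49.8
```

Call:
move_arm(motion="0 0 0 0 0 0; 0 0 0.3 0 0 0; 0 0 0.5 0 0 0")

```text
time: 9.58
tool_pos: [594.7, -36.1, 50.4]
tcp_rot: [-90.0, 0.0, 18.4]
ft_force: [-1.0, -0.7, 0.7]
finger_gap: 50.0
```

Call:
move_arm(motion="-1.42 -0.47 0 0 0 0; -1.42 -0.47 -0.4 0 0 0; -1.42 -0.47 -0.5 0 0 0; -1.14 -0.38 -0.5 0 0 0; -0.57 -0.19 -0.5 0 0 0; 0 0 -0.5 0 0 0; 0.57 0.19 -0.5 0 0 0; 1.14 0.38 -0.5 0 0 0; 1.52 0.51 -0.5 0 0 0; 1.61 0.54 -0.5 0 0 0")

```text
time: 10.42
tool_pos: [612.7, -30.4, 46.8]
tcp_rot: [-90.0, -0.1, 18.4]
ft_force: [-0.6, 1.2, 9.4]
finger_gap: 50.0
```

Call:
move_arm(motion="0 0 0 0 0 0; 0 0 0.3 0 0 0; 0 0 0.5 0 0 0")

```text
time: 10.67
tool_pos: [610.7, -30.6, 50.4]
tcp_rot: [-90.0, 0.0, 18.4]
ft_force: [-0.7, 0.0, 1.1]
finger_gap: 50.0
```

```bash
python3 - <<'E'
from h import *
t=snap('scene');scene_tube(t);x=readout.sense();print(x['time'],x['tool_pos'],(x['tool_pos']-TAPE)@N)
c=t['image'][190:330,200:380]
cv2.imwrite('pics/crop5.png',cv2.resize(c,None,fx=4,fy=4,interpolation=cv2.INTER_CUBIC))
E
```

```text
(np.int32(230), np.int32(253), np.int32(80), np.int32(54), np.int32(1819)) axis off 6.9, yaw err 0.1 deg, U -60..83 res 0.7
10.7167 [610.8851558  -30.74551578  50.78288714] -7.6819701369665045
```

View pics/crop5.png

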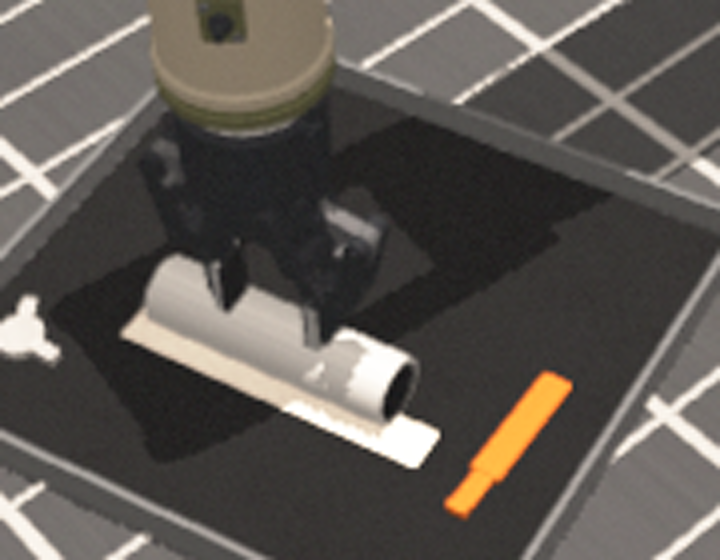

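The scene crop shows the tube, with its end bore at crop (400,382), about at the rear edge of the tape and parallel to it. About 14 mm is left, so I make one gentler 26 mm stroke and then clear the arm for a top view.

Call:
move_arm(motion="-1.23 -0.41 0 0 0 0; -1.23 -0.41 -0.4 0 0 0; -1.23 -0.41 -0.5 0 0 0; -0.95 -0.32 -0.5 0 0 0; -0.47 -0.16 -0.5 0 0 0; 0 0 -0.5 0 0 0; 0.47 0.16 -0.5 0 0 0; 0.85 0.28 -0.5 0 0 0; 1.14 0.38 -0.5 0 0 0; 1.23 0.41 -0.5 0 0 0")

```text
time: 11.55
tool_pos: [624.8, -26.4, 46.9]
tcp_rot: [-90.0, -0.1, 18.4]
ft_force: [-0.4, 1.1, 9.0]
finger_gap: 50.0
```

Call:
move_arm(motion="0 0 0 0 0 0; 0 0 0 0 0 0; 0 0 0.3 0 0 0; 0 0 1 0 0 0; 0 0 3 0 0 0; 0 2.5 6 0 0 0; 0 6 8 0 0 0; 0 10 8 0 0 0; 0 14 8 0 0 0; 0 18 8 0 0 0")

```text
time: 12.38
tool_pos: [623.2, 154.8, 126.7]
tcp_rot: [-90.0, -0.1, 18.3]
ft_force: [0.0, -0.6, 0.1]
finger_gap: 50.1
```

Call:
move_arm(motion="0 4 0 0 0 0; 0 8 0 0 0 0; 0 10 0 0 0 0; 0 10 0 0 0 0")

```text
time: 12.72
tool_pos: [622.0, 258.4, 125.6]
tcp_rot: [-89.9, 0.0, 18.6]
ft_force: [0.5, -0.2, 0.3]
finger_gap: 50.1
```

```bash
python3 - <<'E'
from h import *
s=snap('top');measure(s);t=snap('scene');scene_tube(t);x=readout.sense();print(x['time'],x['tool_pos'])
c=np.hstack([cv2.resize(s['image'][90:265,225:425],(400,350)),cv2.resize(t['image'][190:355,190:380],(400,350))])
cv2.imwrite('pics/both6.png',c);cv2.imwrite('pics/top6.png',s['image'])
E
```

```text
(387, 194) [15.7 18.6] [ 528.  -202.3] ang 156.7 len 46
(316, 156) [16.8 77.3] [617.2 -24.3] ang 108.0 len 189
(366, 122) [19.3 17.7] [ 703.5 -146.4] ang 70.1 len 47
(np.int32(339), np.int32(240), np.int32(34), np.int32(42), np.int32(849)) axis off -106.7, yaw err -70.3 deg, U 147..160 res 9.0
(np.int32(229), np.int32(257), np.int32(81), np.int32(50), np.int32(1540)) axis off 6.9, yaw err -0.1 deg, U -62..83 res 0.6
12.8167 [622.61698426 253.98318089 125.34171266]
```

View pics/both6.png

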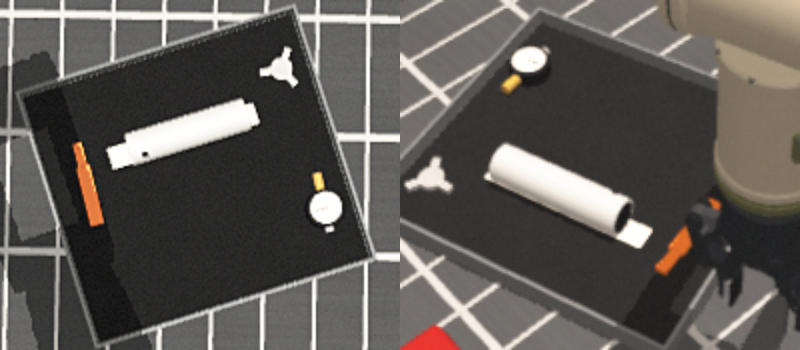

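```bash
cat >> h.py <<'E'
def top_edges(im,s,u0,u1,vmid,tape=False):
    "sub-pixel edge rows per column -> axis offset along N"
    g=cv2.cvtColor(im,cv2.COLOR_BGR2GRAY).astype(float);lo=[];hi=[]
    for u in range(u0,u1):
        v0=int(round(vmid(u)))
        col=g[:,u];T=120
        a=v0
        while col[a]>T:a-=1
        b=v0
        while col[b]>T:b+=1
        va=a+(T-col[a])/(col[a+1]-col[a]); vb=b-1+(col[b-1]-T)/(col[b-1]-col[b])
        if tape:
            lo.append([((ray(s,(u,v),10.6)-TAPE)@N,(ray(s,(u,v),10)-TAPE)@U) for v in(va,vb)])
        else: lo.append([axis_from(s,(u,va),1),axis_from(s,(u,vb),-1)])
    A=np.array(lo);n=A[:,:,0].mean(1);k=np.polyfit(A[:,:,1].mean(1),n,1)
    print('front %.1f back %.1f mid %.1f yaw %.2f'%(np.median(A[:,0,0]),np.median(A[:,1,0]),np.median(n),np.degrees(k[0])))
E
python3 - <<'E'
from h import *
s=snap('top')
i=cv2.imread('pics/top1.png')
top_edges(i,s,310,355,lambda u:199-(u-332)*.29)
top_edges(i,s,290,343,lambda u:158-(u-316)*.29,True)
top_edges(cv2.imread('pics/top6.png'),s,302,340,lambda u:155-(u-316)*.29)
E
```

```text
front -111.8 back -111.6 mid -111.8 yaw 0.29
front 14.2 back -14.6 mid -0.2 yaw 0.05
front 0.0 back 0.2 mid 0.1 yaw 0.42
```

```bash
python3 - <<'E'
from h import *
s=snap('top');top_edges(s['image'],s,302,340,lambda u:155-(u-316)*.29)
a=cv2.imread('pics/top1.png');print([np.round(ray(s,p,10)[:2]) for p in [(0,0)]][0].shape, readout.sense()['ft_force'])
r.hand_in()
E
```

```text
front 0.0 back 0.2 mid 0.1 yaw 0.43
(2,) [-0.72176059 -0.01634062  0.4725524 ]
the job is handed in; nothing more can be done
```

The tube now lies along the middle of the tape and the job is handed in. I rolled it about 112 mm in seven strokes, with both fingertips on top at roughly 6–10 N. It was never pinched or lifted.

- **Rolling:** I checked the first stroke closely. The tube moved 11.9 mm for a 24 mm finger stroke, close to the exact half that true rolling gives. Later full strokes gave about 17 mm for 32 mm.
- **Final position:** The last top view puts the tube's axis about 0.3 mm from the tape's middle line and about 0.4° off parallel. A repeat view just before hand-in gave the same figures, so it was at rest. It sits about 6 mm off centre along the tape's length (estimated from the first view).
- **Robot and other things:** The gripper was well clear of everything, with no load showing on it. The spoke wrench and pump gauge measured unmoved. The tyre lever looked in place in the pictures, but I did not measure it.
- **Disagreement:** The scene camera placed everything about 4.5 mm further along the rolling direction than the top camera. The tube and tape shifted together, so the distance between them agreed in both views.

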